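# Lock a small air pump just past compression

## Robot

A 6-joint arm with a two-finger parallel gripper is mounted at the origin on a cart in front of the work surface, level with it; the furniture and walls round the work are solid. World frame = base frame: x ahead of the robot, y to its left, z up, the work surface at z = 0. Lengths are in m, angles in degrees, forces in N, time in s.
With the tool pointing down it reaches from about 0.4 to 0.825 m from the base axis. Payload 7 kg.
Tool frame: the origin (TCP) lies at the very end of the fingers, on their centre line; the grasp point (between the pads) lies 19 mm behind it (ctrl.grasp_offset is the distance from the TCP to the grasp point, in m); z points along the fingers, y is the line along which they close (so a half turn about z gives the same grasp; the last joint's range is limited). The gripper opens to 88 mm and grips with 3 to 60 N. Pads are 19 mm wide; open, the fingers measure 130 mm over their backs; the gripper's body (78 mm by 193 mm) begins 47 mm behind the grasp point.
Start: joints at [-53.394, 20.546, 0.682, 0, -70.136, -16.507], TCP at [0.232, -0.634, 0.227] pointing down, gripper open.
Joint ranges: [-176.03, 176.03], [-82.01, 121.73], [-58.28, 71.71], [-173.87, 95.51], [-174.79, -0.11], [-173.66, 173.66]. Speed limits (degrees/s): [136.94, 136.94, 172.46, 180, 180, 180].

## Interface

Orientations are given as [roll, pitch, yaw] about the fixed x, y, z axes, in that order (R = Rz(yaw) Ry(pitch) Rx(roll)).
In Python, from plant import ctrl gives the robot as it stands. The module is installed in compiled form; this text tells all that it offers.
- The arm moves only by the tool jog_arm, never from a script. Its argument "plan" is a list that holds one entry, the list of rows, each a list of 7 numbers: the opening, from 0 (shut) to 1 (fully open), then the shift along the tool's x, y, z in m, then the turn, a rotation vector about the tool's x, y, z in degrees. A call has 1 to 20 rows; each row is the pose to reach, as a shift and turn from the pose commanded when the call began, along the tool's axes at that moment; what a row does not reach only later rows make up. A row lasts 1/8 s, in which the tool goes at most 62.5 mm and 10.7 degrees, less where a joint would pass 70% of its speed; a pose out of reach is approached as far as the arm can. A call with a gripper value outside its range is refused whole. The fingers move at their own pace and stop on an object; the grip force is fixed at half the most. Time passes only in rows, so rows that repeat a pose let the fingers close. It gives the time, the measured TCP pose, the force, the opening and the grip force at its end, in the units of the state.
- ctrl.get_obs(): the state, without advancing time (a new reading comes with each control period).
- ctrl.snapshot(name): name is "scene" or "top" or "wrist"; returns a dict with "image" (384x512x3 uint8, red, green, blue), "vertical_fov" (degrees; the focal length in pixels is half the picture's height over the tangent of half this angle, whatever the lens; pixels are square), "cx", "cy" (the principal point, pixels), "R" (3x3) and "t" (3): a world point X has camera coordinates R X + t; the wrist camera has in their place "T_tool_cam" (4x4, takes a point from camera to tool coordinates, whose origin is the TCP and whose axes are the flange's). Camera axes: x right, y down, z forward; pixel columns grow to the right and rows downward; lengths in m; the calibration is good to about 2 mm. A picture is of the moment at which its call begins: read the wrist's pose just before it. There is no depth.
- ctrl.close_job(): hands the job in; it is judged then, once.
The state is a dict: "clock": time; "joint_pos": joint angles; "qvel": joint speeds; "tau": joint torques, N m; "tool_pos": TCP position; "orientation": TCP orientation; "force": force on the tool from outside, world axes, zero at the start; "moment": the same for the moment, N m; "opening": finger opening in m; "gripper_force": force on a finger pad.
Only numpy, scipy, OpenCV 4.12 (cv2) and the standard library are available. Lean on these libraries where they do the work, as an engineer would, in place of code of your own. Each camera call takes 0.05 s, during which the arm holds its last target. There are 200 camera calls.

## Task

Lock this little air pump's crank so its valves can be serviced. Grip the flywheel's upright handle and turn the wheel slowly clockwise (seen from above), keeping hold of it: feel the resistance rise to its peak and give way, stop just past it, let go, then take the steel locking pin from its wooden block and put it into the guide hole on the crankcase until its collar sits fully home. Never turn the wheel with the pin in the hole, do not let the wheel fly round, never force the pin (if it stops high, take it out and correct the wheel), and leave the tin, screwdriver and loupe alone.

Things in the scene. Friction and masses are not known exactly. Their poses are not given: they have to be found in the camera images.
- pump: Fixed air pump, grey and bare metal: base plate 205 x 176 x 8, on it a round crankcase 160 across, lid 66 above the bench; a finned cylinder with a block head points away from the robot (the pump's own +x, out to 149 from the crank axis, hose barbs up to z 94). Origin on the bench top under the vertical crank axis; z up. It never moves.
- bore_mouth (a point): Centre of the mouth of the locking-pin guide hole, in the top of a square steel boss (24 x 24, top 84 above the bench) on the crankcase lid, 62 from the crank axis, 60 degrees clockwise (from above) from the pump's +x. The hole is vertical, 11.6 wide with a 2 wide chamfer, and guides the pin for 23.
- web_top (a point): Point inside the crankcase, 40 below the hole's mouth, level with the top of the crank's hidden steel web. Its slot (26 wide for the 10 pin) lets the pin through only while the crank is about 2 to 16 degrees clockwise past top dead centre (best 9); elsewhere the pin stops on the web, its collar 14 above the boss. Does not turn.
- flywheel: Spoked steel flywheel, 90 across, level on top of the crankcase, rim 76 to 90 above the bench. Origin on the crank axis at the rim's underside; its own +x points to the handle, z up. It is clamped to the crank at an angle that differs every time and cannot be seen: only feel tells where the crank stands. Top dead centre comes 75 to 126 degrees clockwise from the start.
- shaft_end (a point): Top of the crank axis, 105 above the bench. Steady friction takes 6 to 7 N at the handle. Trapped air adds to it only within 46 degrees of top dead centre: going clockwise the extra rises to 7 to 8 N at 26 degrees before it, is zero at top dead centre, then the air pushes on as strongly. Let go less than 16 degrees past it, the wheel stays put; farther, the air may drive it on.
- handle (a point): Point on the middle line of the flywheel's upright black handle, 36 from the crank axis, 112 above the bench. The handle is a round grip, 16 to 18 thick, from 93 to 127 above the bench, and spins freely on its stud, so a gripper can follow the circle without turning.
- lock_pin: Loose steel locking pin, 104 long, 70 g, standing upright in the hole of its wooden block at the start. From its origin at the lower tip, along its own z: shank 10 thick with a tapered tip up to 54, collar 20 wide from 54 to 60, knurled round grip 14 thick from 60 to 104. Fully home in the pump its tip is 30 and the top of its grip 134 above the bench.
- pin_tip (a point): Centre of the locking pin's lower tip.
- pin_block: Fixed wooden block, 60 x 60 x 46 high, origin in the middle of its underside; a vertical hole 12 wide and 38 deep in the middle of its top holds the locking pin, whose tip then stands 8 above the bench.
- tin_wax: Round white tin, 53 across, 18 high; leave alone. Origin at its underside.
- screwdriver: Small screwdriver lying flat, 135 long, 12 thick; leave alone. Origin at its underside.
- loupe: Small white loupe, 22 x 34 x 14; leave alone. Origin at its underside.
There are look-alikes about, which are no part of the job. What is shaped like the lock_pin but blue is not meant. There is more than one size of the pin_block; the job needs the smaller.

How it is judged:
By the outcome, as a careful person would: the job done as asked, in the order asked, and still so for the second after the job is handed in, with the robot touching nothing.
It also fails if it takes over 64 s, if anything falls off the work surface, if the arm or the gripper's body presses on something with over 40 N, if the wrist force passes 120 N, or if a joint passes its speed limit or range.

## Working session

There is one attempt and no reset: what is moved stays moved. The work goes in short steps, Python scripts to look and compute and a tool call to move; the robot and the scene stay as the last step left them, time stands still between calls to the robot, and variables do not carry over. Pictures are saved under pics/ and viewed, at most 11 in all, crops included, and the job is handed in when it is done.

Besides the shell and the picture viewer there is one more tool, called after "Call:" as name(argument=value, ...), one argument or row to a line, values as JSON. jog_arm: Moves the arm, as the interface text tells. Its arguments: {"type":"object","properties":{"plan":{"type":"array","items":{"type":"array","items":{"type":"array","items":{"type":"number"}}}}},"required":["plan"]}

```bash
mkdir -p pics; cat > h.py <<'E'
import numpy as np, cv2
from scipy.spatial.transform import Rotation as Ro
from plant import ctrl
def obs(): return ctrl.get_obs()
def Rt(o): return Ro.from_euler('xyz',o['orientation'],degrees=True).as_matrix()
def ray(s,u,v,o=None):
    f=192/np.tan(np.radians(s['vertical_fov'])/2)
    d=np.array([(u-s['cx'])/f,(v-s['cy'])/f,1])
    if 'R' in s:
        R=np.array(s['R']);t=np.array(s['t']); return -R.T@t, R.T@d
    T=np.array(s['T_tool_cam']);R=Rt(o)
    return R@T[:3,3]+np.array(o['tool_pos']), R@T[:3,:3]@d
def atz(s,u,v,z,o=None):
    c,d=ray(s,u,v,o); return c+d*(z-c[2])/d[2]
def proj(s,X,o=None):
    f=192/np.tan(np.radians(s['vertical_fov'])/2); X=np.array(X,float)
    if 'R' in s: p=np.array(s['R'])@X+np.array(s['t'])
    else:
        T=np.array(s['T_tool_cam']);p=T[:3,:3].T@(Rt(o).T@(X-np.array(o['tool_pos']))-T[:3,3])
    return s['cx']+f*p[0]/p[2], s['cy']+f*p[1]/p[2]
def snap(name,fn):
    import pickle
    o=obs(); s=ctrl.snapshot(name); im=s['image'][:,:,::-1]
    pickle.dump((o,s),open('pics/'+fn+'.pkl','wb'))
    cv2.imwrite('pics/'+fn+'.png',im); return o,s,im
def load(fn):
    import pickle; return pickle.load(open('pics/'+fn+'.pkl','rb'))
E
python3 - <<'E'
from h import *
o,s,a=snap('scene','s0'); o,s2,b=snap('top','t0')
cv2.imwrite('pics/st0.png',cv2.resize(np.vstack([a,b]),None,fx=.78,fy=.78))
cv2.imwrite('pics/t0x.png',cv2.resize(b,(800,600),interpolation=cv2.INTER_CUBIC))
print(o); print(s2['vertical_fov'],s2['cx'],s2['cy'],s2['R'],s2['t']); print(ctrl.grasp_offset)
E
```

```text
{'clock': 0.05, 'joint_pos': array([-5.33941808e+01,  2.05897737e+01,  6.34541657e-01, -1.84419148e-02,
       -7.01352796e+01, -1.65067419e+01]), 'qvel': array([ 0.01128715,  0.05510764,  0.06012064,  0.02149265, -0.02610008,
        0.00537249]), 'tau': array([-2.56693122e-03, -5.84670854e+01,  2.94060266e+01,  7.02607334e+00,
        1.02222059e-02, -5.00965882e-05]), 'tool_pos': array([ 0.23176305, -0.63345779,  0.22565254]), 'orientation': array([ 1.79908292e+02, -9.09695360e-03, -1.59907196e+02]), 'force': array([-0.27238197,  0.39234179,  0.16084051]), 'moment': array([ 0.01907341, -0.02701147,  0.0660416 ]), 'gripper_force': 0.0, 'opening': 0.08779514335065737}
54.03584262412514 255.42684139148557 197.43926094977627 [[ 1.93160691e-02 -9.99813100e-01  8.08936214e-04]
 [-9.98651113e-01 -1.93326092e-02 -4.81892520e-02]
 [ 4.81958843e-02  1.22981872e-04 -9.98837896e-01]] [0.00254851 0.4878299  1.14713942]
0.0188
```

View pics/t0x.png

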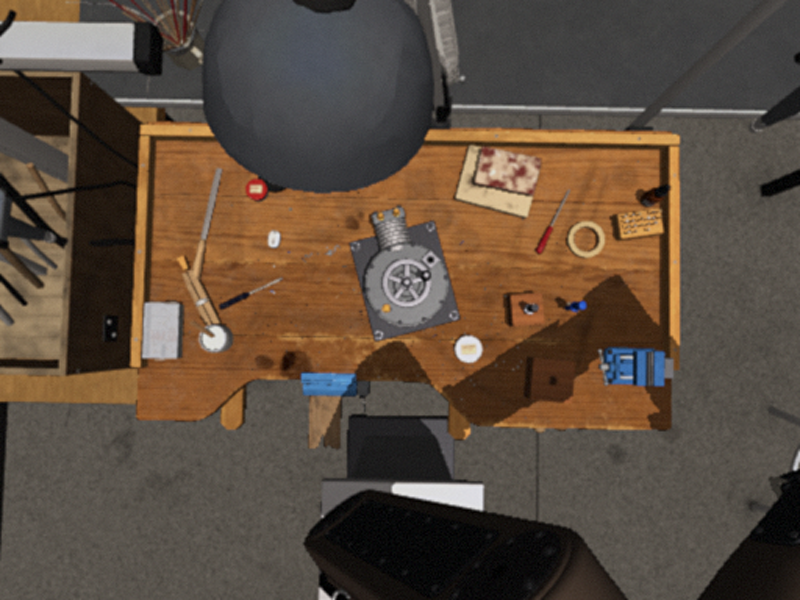

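View pics/s0.png

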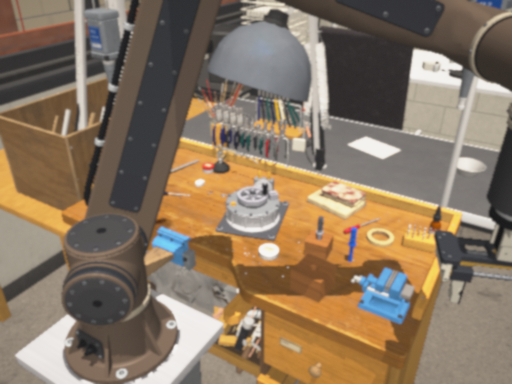

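The top view shows the pump's crank axis at about (406,283), the handle at about (426,275) and the boss at about (431,259). The small block with the steel pin is at (525,308), the blue look-alike at (577,306) and the large block at (549,380). I'll enlarge the middle.

```bash
python3 - <<'E'
from h import *
o,s=load('t0'); im=s['image'][:,:,::-1]
c=im[125:225,215:385]; cv2.imwrite('pics/t0c.png',cv2.resize(c,None,fx=4.7,fy=4.7,interpolation=cv2.INTER_CUBIC))
k=.64
for n,u,v,z in [('axis',406,283,.09),('handle',426,275,.127),('boss',431,259,.084),('pin',527,309,.112),('blk',525,309,.046),('tin',468,348,.018),('head',388,225,.06)]:
    print(n,atz(s,u*k,v*k,z).round(4))
E
```

```text
axis [5.311e-01 2.000e-04 9.000e-02]
handle [ 0.5427 -0.0347  0.127 ]
boss [ 0.5772 -0.0454  0.084 ]
pin [ 0.4864 -0.2182  0.112 ]
blk [ 0.4897 -0.2287  0.046 ]
tin [ 0.4128 -0.124   0.018 ]
head [0.6438 0.0361 0.06  ]
```

View pics/t0c.png

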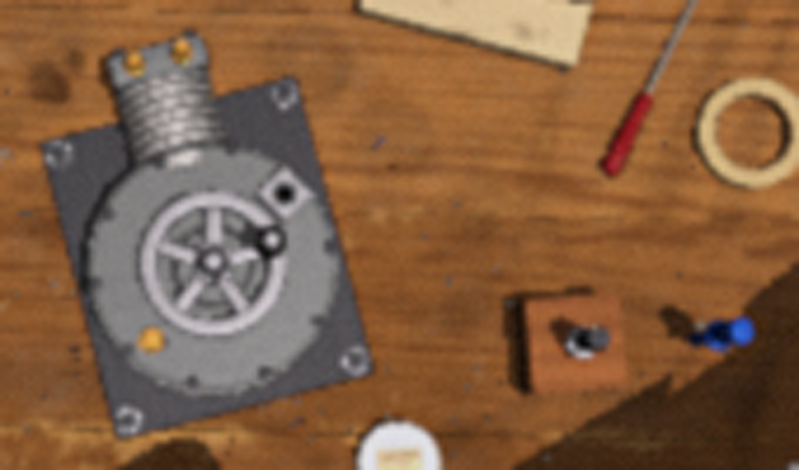

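```bash
python3 - <<'E'
from h import *
o,s=load('t0'); _,s1=load('s0')
g=lambda x,y,z:atz(s,215+x/4.7,125+y/4.7,z).round(4)
print('axis',g(213,262,.105),'handle',g(270,240,.127),'bore',g(285,193,.084),'collar',g(582,346,.068),'pintop',g(596,338,.112))
print('plate corners',[g(*p,.008) for p in [(57,153),(286,93),(355,360),(128,420)]])
def tri(a,b):
    (c1,d1),(c2,d2)=a,b
    A=np.stack([d1,-d2],1); k=np.linalg.lstsq(A,c2-c1,rcond=None)[0]; return ((c1+d1*k[0]+c2+d2*k[1])/2).round(3)
print('lamp',tri(ray(s,203,50),ray(s1,262,62)))
w=ctrl.snapshot('wrist'); print(w['vertical_fov'],w['cx'],w['cy'],w['T_tool_cam'])
R=Rt(o)
for t in ([.50,-.10,.25],):
    print((R.T@(np.array(t)-o['tool_pos'])).round(3))
E
```

```text
axis [ 0.5309 -0.001   0.105 ] handle [ 0.5425 -0.0342  0.127 ] bore [ 0.5763 -0.0448  0.084 ] collar [ 0.4863 -0.2323  0.068 ] pintop [ 0.489  -0.2309  0.112 ]
plate corners [array([0.6101, 0.1022, 0.008 ]), array([ 0.653 , -0.0483,  0.008 ]), array([ 0.4771, -0.0966,  0.008 ]), array([0.4349, 0.0516, 0.008 ])]
lamp [0.779 0.124 0.395]
69.4469548810471 254.907738551603 187.91954626366154 [[ 4.04599589e-04 -9.57180946e-01 -2.89490022e-01  7.77862649e-02]
 [ 9.99999840e-01  5.01763599e-04 -2.61421900e-04 -5.72132272e-04]
 [ 3.95483616e-04 -2.89489870e-01  9.57180996e-01 -1.58944080e-01]
 [ 0.00000000e+00  0.00000000e+00  0.00000000e+00  1.00000000e+00]]
[-0.435  0.409 -0.024]
```

Call:
jog_arm(
  plan=[
    [[1,-0.435,0.409,-0.024,0,0,-88],[1,-0.435,0.409,-0.024,0,0,-88],[1,-0.435,0.409,-0.024,0,0,-88],[1,-0.435,0.409,-0.024,0,0,-88],[1,-0.435,0.409,-0.024,0,0,-88],[1,-0.435,0.409,-0.024,0,0,-88],[1,-0.435,0.409,-0.024,0,0,-88],[1,-0.435,0.409,-0.024,0,0,-88],[1,-0.435,0.409,-0.024,0,0,-88],[1,-0.435,0.409,-0.024,0,0,-88],[1,-0.435,0.409,-0.024,0,0,-88],[1,-0.435,0.409,-0.024,0,0,-88],[1,-0.435,0.409,-0.024,0,0,-88],[1,-0.435,0.409,-0.024,0,0,-88]],
  ],
)

```text
clock: 1.9
tool_pos: [0.4995, -0.1011, 0.2506]
orientation: [-180.0, -0.0, -72.0]
force: [0.2, 0.0, 0.1]
opening: 0.0877
gripper_force: 0.0
```

```bash
python3 - <<'E'
from h import *
o,s,im=snap('wrist','w1'); cv2.imwrite('pics/w1x.png',cv2.resize(im,(800,600),interpolation=cv2.INTER_CUBIC))
print(o['clock'],o['tool_pos'],o['orientation'],o['joint_pos'],o['force'])
for n,X in dict(axis=[.5309,-.001,.105],handle=[.5425,-.0342,.127],bore=[.5763,-.0448,.084],pintop=[.489,-.231,.112],collar=[.4863,-.2323,.068]).items(): print(n,(np.array(proj(s,X,o))/.64).round(1))
E
```

```text
1.9 [ 0.49954783 -0.10110136  0.25062259] [-1.79994974e+02 -6.74983490e-04 -7.19790845e+01] [ 1.06644833e+01  3.90816303e+00 -1.76486409e+01  2.78235846e-05
 -6.84381249e+01  7.35642202e+00] [0.20756325 0.00692351 0.12580049]
axis [321.5 382.1]
handle [312.7 352.7]
bore [285.  306.1]
pintop [479.   94.5]
collar [472.3 103. ]
```

View pics/w1x.png

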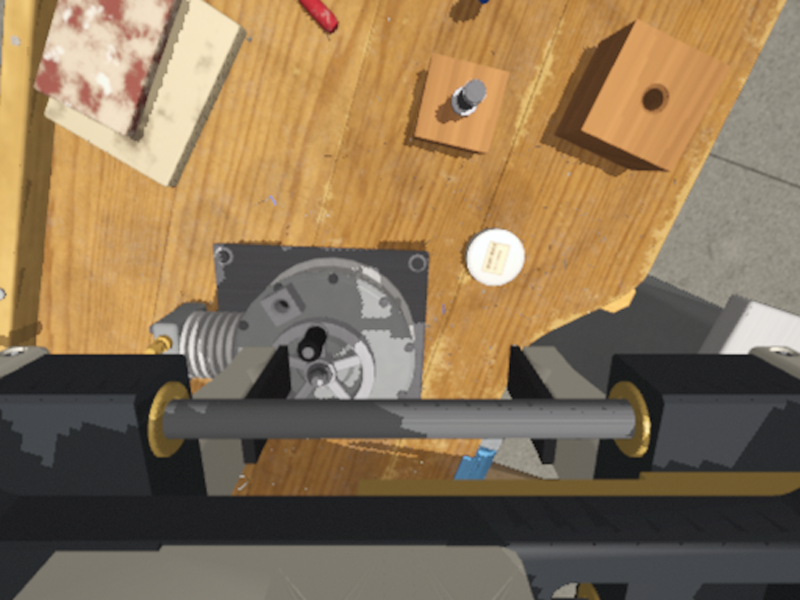

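The wrist view confirms the positions: the handle top is at about (309,351), the bore at (283,305), the hub at (320,373), the pin collar at (466,99) and the pin top at (473,92). I'll enlarge both areas to refine them.

```bash
python3 - <<'E'
from h import *
o,s=load('w1'); im=s['image'][:,:,::-1]
a=im[175:255,150:240]; b=im[30:110,258:338]
f=lambda c:cv2.resize(c,None,fx=4.7,fy=4.7,interpolation=cv2.INTER_CUBIC)
cv2.imwrite('pics/w1c.png',np.hstack([f(a),f(b)]))
print(f(a).shape)
E
```

```text
(376, 423, 3)
```

View pics/w1c.png

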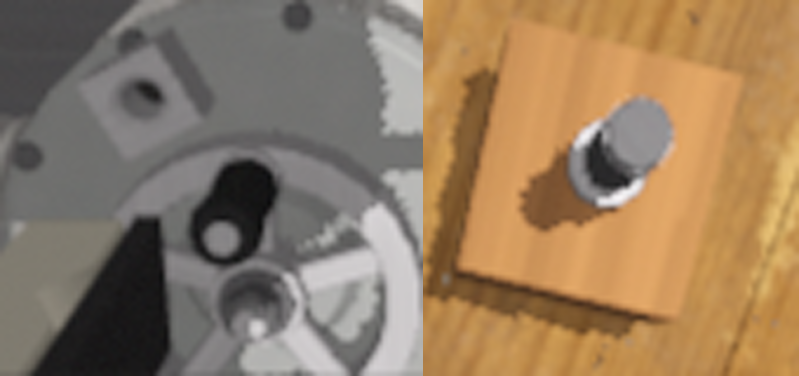

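```bash
python3 - <<'E'
from h import *
o,s=load('w1')
A=lambda x,y,z:atz(s,150+x/4.7,175+y/4.7,z,o).round(4)
B=lambda x,y,z:atz(s,258+(x-423)/4.7,30+y/4.7,z,o).round(4)
print('bore',A(143,98,.084),'handle',A(222,240,.127),'shaft',A(257,326,.105))
print('pintop',B(641,133,.112),'collar',B(608,163,.066),'blk',np.mean([B(*p,.046) for p in [(510,20),(742,70),(680,318),(458,268)]],0))
E
```

```text
bore [ 0.5786 -0.0441  0.084 ] handle [ 0.5454 -0.0328  0.127 ] shaft [ 0.5322 -0.0008  0.105 ]
pintop [ 0.4918 -0.2322  0.112 ] collar [ 0.4919 -0.2321  0.066 ] blk [ 0.491775 -0.23245   0.046   ]
```

Call:
jog_arm(
  plan=[
    [[0.55,-0.05,-0.063,0.02,0,0,0],[0.55,-0.05,-0.063,0.05,0,0,0],[0.55,-0.05,-0.063,0.09,0,0,0],[0.55,-0.05,-0.063,0.12,0,0,0],[0.55,-0.05,-0.063,0.14,0,0,0],[0.55,-0.05,-0.063,0.155,0,0,0],[0.55,-0.05,-0.063,0.155,0,0,0]],
  ],
)

```text
clock: 2.82
tool_pos: [0.5437, -0.0336, 0.0948]
orientation: [179.9, 0.0, -71.9]
force: [-0.5, 0.2, 0.3]
opening: 0.0482
gripper_force: 0.0
```

```bash
python3 - <<'E'
from h import *
o,s,im=snap('wrist','w2'); cv2.imwrite('pics/w2x.png',im[130:384,60:460])
print(o['tool_pos'],o['force'],o['opening'])
E
```

```text
[ 0.54370155 -0.03361599  0.09478088] [-0.45780626  0.21912007  0.31884349] 0.048211682057050426
```

View pics/w2x.png

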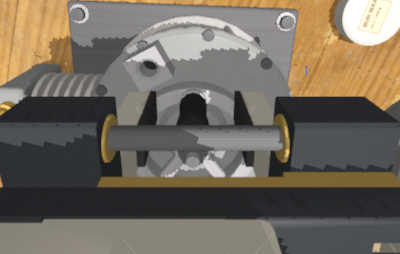

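The handle, at (193,115) in the crop, stands centred between the pads, so I'm closing on it.

Call:
jog_arm(
  plan=[
    [[0,0,0,0,0,0,0],[0,0,0,0,0,0,0],[0,0,0,0,0,0,0],[0,0,0,0,0,0,0],[0,0,0,0,0,0,0]],
  ],
)

```text
clock: 3.5
tool_pos: [0.545, -0.0329, 0.0959]
orientation: [-179.9, -0.0, -71.9]
force: [1.2, 0.5, 1.3]
opening: 0.0166
gripper_force: 30.0
```

```bash
cat >> h.py <<'E'
C=np.array([.5315,-.0007])
def arc(total,per,n,rot=True,ang0=None):
    """rows for a clockwise arc: n rows of per degrees, in tool axes at this pose"""
    o=obs(); R=Rt(o); p=np.array(o['tool_pos'])[:2]; r=p-C
    rad=np.hypot(*r); a0=np.arctan2(r[1],r[0]); print('ang',np.degrees(a0).round(2),'rad',rad.round(4),o['clock'],o['opening'],o['force'].round(2))
    for i in range(1,n+1):
        a=a0-np.radians(per*i); q=C+rad*np.array([np.cos(a),np.sin(a)])-p
        d=R.T@np.array([*q,0]); print([0,*d.round(4)[:2],0,0,0,per*i],end=', ')
    print()
E
python3 -c "
from h import *
arc(0,2,10)"
```

```text
ang -67.36 rad 0.0349 3.5 0.016605435561208786 [1.22 0.48 1.28]
[0, np.float64(0.0001), np.float64(0.0012), 0, 0, 0, 2], [0, np.float64(0.0001), np.float64(0.0024), 0, 0, 0, 4], [0, np.float64(0.0001), np.float64(0.0037), 0, 0, 0, 6], [0, np.float64(0.0), np.float64(0.0049), 0, 0, 0, 8], [0, np.float64(-0.0001), np.float64(0.0061), 0, 0, 0, 10], [0, np.float64(-0.0002), np.float64(0.0073), 0, 0, 0, 12], [0, np.float64(-0.0004), np.float64(0.0085), 0, 0, 0, 14], [0, np.float64(-0.0006), np.float64(0.0097), 0, 0, 0, 16], [0, np.float64(-0.0009), np.float64(0.0109), 0, 0, 0, 18], [0, np.float64(-0.0012), np.float64(0.0121), 0, 0, 0, 20],
```

Call:
jog_arm(
  plan=[
    [[0,0.0001,0.0012,0,0,0,1.7],[0,0.0001,0.0025,0,0,0,3.3],[0,0.0001,0.0038,0,0,0,5],[0,0.0001,0.005,0,0,0,6.7],[0,0,0.0063,0,0,0,8.3],[0,-0.0002,0.0075,0,0,0,10],[0,-0.0004,0.0088,0,0,0,11.7],[0,-0.0006,0.01,0,0,0,13.3],[0,-0.0009,0.0112,0,0,0,15],[0,-0.0012,0.0124,0,0,0,16.7],[0,-0.0015,0.0137,0,0,0,18.3],[0,-0.0019,0.0148,0,0,0,20]],
  ],
)

```text
clock: 5.0
tool_pos: [0.5321, -0.0347, 0.096]
orientation: [-179.7, 0.1, -92.0]
force: [7.8, 5.2, -3.0]
opening: 0.0163
gripper_force: 30.0
```

```bash
cat >> h.py <<'E'
def feel():
    o=obs(); p=np.array(o['tool_pos'])[:2]; r=p-C; a=np.arctan2(r[1],r[0]); u=r/np.hypot(*r); t=np.array([u[1],-u[0]])
    F=o['force'][:2]; print('t',round(o['clock'],2),'ang',np.degrees(a).round(2),'rad',(np.hypot(*r)*1e3).round(2),'z',o['tool_pos'][2].round(4),'yaw',round(o['orientation'][2],1),'Ftan',round(-F@t,2),'Frad',round(F@u,2),'Fz',round(o['force'][2],2),'g',o['opening'].round(4))
E
python3 -c "
from h import *
feel()"
```

```text
Traceback (most recent call last):
  File "h.py", line 39, in feel
    F=o['force'][:2]; print('t',round(o['clock'],2),'ang',np.degrees(a).round(2),'rad',(np.hypot(*r)*1e3).round(2),'z',o['tool_pos'][2].round(4),'yaw',round(o['orientation'][2],1),'Ftan',round(-F@t,2),'Frad',round(F@u,2),'Fz',round(o['force'][2],2),'g',o['opening'].round(4))
                                                                                                                                                                                                                                                             ^^^^^^^^^^^^^^^^^^
AttributeError: 'float' object has no attribute 'round'
```

Call:
jog_arm(
  plan=[
    [[0,-0.0003,0.0013,0,0,0,2],[0,-0.0007,0.0025,0,0,0,4],[0,-0.001,0.0038,0,0,0,6],[0,-0.0012,0.005,0,0,0,8],[0,-0.0015,0.0063,0,0,0,10],[0,-0.0018,0.0075,0,0,0,12]],
  ],
)

```text
clock: 5.75
tool_pos: [0.5244, -0.0332, 0.096]
orientation: [-179.8, 0.1, -104.0]
force: [8.6, 1.5, -4.2]
opening: 0.0166
gripper_force: 30.0
```

```bash
sed -i "s/o\['opening'\].round(4)/round(o['opening'],4)/; s/^C=.*/C=np.array([.5315,.001])/" h.py
python3 -c "
from h import *
feel()"
```

```text
t 5.75 ang -101.66 rad 34.96 z 0.096 yaw -104.0 Ftan 8.15 Frad -3.23 Fz -4.21 g 0.0166
```

Call:
jog_arm(
  plan=[
    [[0,-0.0002,0.0013,0,0,0,2],[0,-0.0004,0.0025,0,0,0,4],[0,-0.0006,0.0038,0,0,0,6]],
  ],
)

```text
clock: 6.12
tool_pos: [0.5208, -0.0319, 0.096]
orientation: [-179.8, 0.1, -110.0]
force: [8.1, 0.3, -3.7]
opening: 0.016
gripper_force: 30.0
```

```bash
python3 -c "
from h import *
feel()"
```

```text
t 6.12 ang -107.96 rad 34.62 z 0.096 yaw -110.0 Ftan 7.56 Frad -2.81 Fz -3.69 g 0.016
```

Call:
jog_arm(
  plan=[
    [[0,-0.0002,0.0013,0,0,0,2],[0,-0.0004,0.0025,0,0,0,4],[0,-0.0006,0.0038,0,0,0,6]],
  ],
)

```text
clock: 6.5
tool_pos: [0.5174, -0.0302, 0.096]
orientation: [-179.8, 0.1, -116.0]
force: [7.3, -0.7, -4.1]
opening: 0.0163
gripper_force: 30.0
```

```bash
python3 -c "
from h import *
feel()"
```

```text
t 6.5 ang -114.33 rad 34.28 z 0.096 yaw -116.0 Ftan 6.92 Frad -2.39 Fz -4.06 g 0.0163
```

Call:
jog_arm(
  plan=[
    [[0,-0.0001,0.0013,0,0,0,2],[0,-0.0002,0.0025,0,0,0,4],[0,-0.0003,0.0038,0,0,0,6]],
  ],
)

```text
clock: 6.88
tool_pos: [0.5143, -0.0283, 0.0961]
orientation: [-179.8, 0.2, -122.0]
force: [9.5, -1.7, -4.8]
opening: 0.0164
gripper_force: 30.0
```

```bash
python3 -c "
from h import *
feel()"
```

```text
t 6.88 ang -120.48 rad 34.0 z 0.0961 yaw -122.0 Ftan 9.07 Frad -3.38 Fz -4.81 g 0.0164
```

Call:
jog_arm(
  plan=[
    [[0,-0.0001,0.0013,0,0,0,2],[0,-0.0002,0.0025,0,0,0,4],[0,-0.0003,0.0038,0,0,0,6]],
  ],
)

```text
clock: 7.25
tool_pos: [0.5116, -0.0263, 0.0961]
orientation: [-179.8, 0.2, -128.0]
force: [10.6, -4.1, -7.0]
opening: 0.016
gripper_force: 30.0
```

```bash
python3 -c "
from h import *
feel()"
```

```text
t 7.25 ang -126.13 rad 33.75 z 0.0961 yaw -128.0 Ftan 11.0 Frad -2.98 Fz -7.05 g 0.016
```

Call:
jog_arm(
  plan=[
    [[0,0,0.0013,0,0,0,2],[0,-0.0001,0.0025,0,0,0,4],[0,-0.0002,0.0038,0,0,0,6]],
  ],
)

```text
clock: 7.62
tool_pos: [0.509, -0.0239, 0.0961]
orientation: [-179.8, 0.2, -134.0]
force: [13.2, -5.2, -8.6]
opening: 0.0166
gripper_force: 30.0
```

```bash
python3 -c "
from h import *
feel()"
```

```text
t 7.62 ang -132.01 rad 33.56 z 0.0961 yaw -134.0 Ftan 13.3 Frad -5.02 Fz -8.65 g 0.0166
```

Call:
jog_arm(
  plan=[
    [[0,0,0.0013,0,0,0,2],[0,-0.0001,0.0025,0,0,0,4],[0,-0.0002,0.0038,0,0,0,6]],
  ],
)

```text
clock: 8.0
tool_pos: [0.5067, -0.0213, 0.0961]
orientation: [-179.8, 0.2, -140.0]
force: [14.1, -7.3, -8.9]
opening: 0.016
gripper_force: 30.0
```

```bash
python3 -c "
from h import *
feel()"
```

```text
t 8.0 ang -138.09 rad 33.39 z 0.0961 yaw -140.0 Ftan 14.81 Frad -5.63 Fz -8.89 g 0.016
```

Call:
jog_arm(
  plan=[
    [[0,-0.0001,0.0013,0,0,0,2],[0,-0.0002,0.0025,0,0,0,4],[0,-0.0003,0.0038,0,0,0,6]],
  ],
)

```text
clock: 8.38
tool_pos: [0.5045, -0.0183, 0.0961]
orientation: [-179.8, 0.3, -146.0]
force: [14.0, -7.4, -10.7]
opening: 0.0164
gripper_force: 30.0
```

```bash
python3 -c "
from h import *
feel()"
```

```text
t 8.38 ang -144.45 rad 33.21 z 0.0961 yaw -146.0 Ftan 14.13 Frad -7.09 Fz -10.69 g 0.0164
```

Call:
jog_arm(
  plan=[
    [[0,-0.0001,0.0013,0,0,0,2],[0,-0.0002,0.0025,0,0,0,4],[0,-0.0003,0.0038,0,0,0,6]],
  ],
)

```text
clock: 8.75
tool_pos: [0.5026, -0.015, 0.0961]
orientation: [-179.8, 0.3, -152.0]
force: [14.7, -7.4, -10.6]
opening: 0.0166
gripper_force: 30.0
```

```bash
python3 -c "
from h import *
feel()"
```

```text
t 8.75 ang -151.03 rad 33.01 z 0.0961 yaw -152.0 Ftan 13.63 Frad -9.3 Fz -10.56 g 0.0166
```

Call:
jog_arm(
  plan=[
    [[0,-0.0006,0.0013,0,0,0,2],[0,-0.0012,0.0025,0,0,0,4],[0,-0.0017,0.0038,0,0,0,6]],
  ],
)

```text
clock: 9.12
tool_pos: [0.5012, -0.0114, 0.096]
orientation: [-179.9, 0.2, -158.0]
force: [9.3, -8.8, -6.2]
opening: 0.0169
gripper_force: 30.0
```

```bash
python3 -c "
from h import *
feel()
from scipy.optimize import least_squares as L
P=np.array([(.545,-.0329),(.5321,-.0347),(.5244,-.0332),(.5208,-.0319),(.5174,-.0302),(.5143,-.0283),(.5116,-.0263),(.509,-.0239),(.5067,-.0213),(.5045,-.0183),(.5026,-.015),obs()['tool_pos'][:2]])
print(L(lambda q:np.hypot(*(P[1:]-q[:2]).T)-q[2],[.53,0,.036]).x, L(lambda q:np.hypot(*(P[1:]-q[:2]).T)-.036,[.53,0]).x)"
```

```text
t 9.12 ang -157.79 rad 32.77 z 0.096 yaw -158.0 Ftan 11.64 Frad -5.33 Fz -6.17 g 0.0169
[0.53485313 0.00133741 0.03610135] [0.53478737 0.00125301]
```

```bash
sed -i "s/^C=.*/C=np.array([.5348,.0013])/" h.py; python3 -c "
from h import *
D=np.array([(.545,-.0329,1.2,.5),(.5321,-.0347,7.8,5.2),(.5244,-.0332,8.6,1.5),(.5208,-.0319,8.1,.3),(.5174,-.0302,7.3,-.7),(.5143,-.0283,9.5,-1.7),(.5116,-.0263,10.6,-4.1),(.509,-.0239,13.2,-5.2),(.5067,-.0213,14.1,-7.3),(.5045,-.0183,14,-7.4),(.5026,-.015,14.7,-7.4),(.5012,-.0114,9.3,-8.8)])
for d in D:
    r=d[:2]-C;u=r/np.hypot(*r);print(np.degrees(np.arctan2(r[1],r[0])).round(1),(-d[2:]@np.array([u[1],-u[0]])).round(2),(d[2:]@u).round(2))"
```

```text
-73.4 1.29 -0.14
-94.3 7.39 -5.77
-106.8 7.8 -3.92
-112.9 7.35 -3.42
-118.9 6.73 -2.92
-124.7 8.78 -4.01
-130.0 10.75 -3.68
-135.7 12.94 -5.81
-141.2 14.53 -6.41
-147.1 13.82 -7.74
-153.2 13.24 -9.77
-159.3 11.52 -5.59
```

Call:
jog_arm(
  plan=[
    [[0,-0.0003,0.0013,0,0,0,2],[0,-0.0006,0.0025,0,0,0,4],[0,-0.001,0.0038,0,0,0,6]],
  ],
)

```text
clock: 9.5
tool_pos: [0.5, -0.0076, 0.096]
orientation: [-179.9, 0.1, -164.0]
force: [7.7, -8.3, -3.6]
opening: 0.0166
gripper_force: 30.0
```

```bash
python3 -c "
from h import *
feel()"
```

```text
t 9.5 ang -165.7 rad 35.9 z 0.096 yaw -164.0 Ftan 9.95 Frad -5.45 Fz -3.65 g 0.0166
```

Call:
jog_arm(
  plan=[
    [[0,-0.0001,0.0013,0,0,0,2],[0,-0.0003,0.0025,0,0,0,4],[0,-0.0005,0.0038,0,0,0,6]],
  ],
)

```text
clock: 9.88
tool_pos: [0.4993, -0.0036, 0.096]
orientation: [-179.9, 0.1, -170.0]
force: [7.4, -6.6, -2.9]
opening: 0.0163
gripper_force: 30.0
```

```bash
python3 -c "
from h import *
feel()"
```

```text
t 9.88 ang -172.15 rad 35.86 z 0.096 yaw -170.0 Ftan 7.56 Frad -6.41 Fz -2.93 g 0.0163
```

Call:
jog_arm(
  plan=[
    [[0,-0.0002,0.0013,0,0,0,2],[0,-0.0005,0.0025,0,0,0,4],[0,-0.0008,0.0038,0,0,0,6]],
  ],
)

```text
clock: 10.25
tool_pos: [0.4991, 0.0005, 0.0959]
orientation: [-179.9, 0.1, -176.0]
force: [6.1, -4.3, -1.4]
opening: 0.0163
gripper_force: 30.0
```

```bash
python3 -c "
from h import *
feel()"
```

```text
t 10.25 ang -178.64 rad 35.69 z 0.0959 yaw -176.0 Ftan 4.4 Frad -5.95 Fz -1.35 g 0.0163
```

Call:
jog_arm(
  plan=[
    [[0,-0.0001,0.001,0,0,0,1.5],[0,-0.0002,0.002,0,0,0,3],[0,-0.0002,0.002,0,0,0,3]],
  ],
)

```text
clock: 10.62
tool_pos: [0.4992, 0.0028, 0.0959]
orientation: [-180.0, 0.1, -179.0]
force: [5.4, -1.6, -1.4]
opening: 0.0164
gripper_force: 30.0
```

```bash
python3 -c "
from h import *
feel()"
```

```text
t 10.62 ang 177.66 rad 35.65 z 0.0959 yaw -179.0 Ftan 1.38 Frad -5.51 Fz -1.41 g 0.0164
```

Call:
jog_arm(
  plan=[
    [[0.5,0,0,0,0,0,0],[0.5,0,0,0,0,0,0],[0.5,0,0,0,0,0,0],[0.5,0,0,-0.05,0,0,0],[0.5,0,0,-0.1,0,0,0],[0.5,0,0,-0.1,0,0,0]],
  ],
)

```text
clock: 11.38
tool_pos: [0.5002, 0.0036, 0.1996]
orientation: [179.9, 0.4, -178.9]
force: [-0.6, 0.6, -1.2]
opening: 0.0435
gripper_force: 0.0
```

```bash
python3 - <<'E'
from h import *
o,s,im=snap('wrist','w3'); cv2.imwrite('pics/w3x.png',cv2.resize(im[60:330,100:420],None,fx=2.2,fy=2.2,interpolation=cv2.INTER_CUBIC))
print(o['clock'],o['tool_pos'],o['orientation'],o['force'],o['opening'],o['joint_pos'])
R=Rt(o); print((R.T@(np.array([.491,-.232,.18])-o['tool_pos'])).round(4))
for n,X in dict(handle177=[C[0]-.036,C[1]+.0015,.127]).items(): print(n,(np.array(proj(s,X,o))-[100,60])*2.2)
E
```

```text
11.375 [0.5002469  0.00360091 0.19960107] [ 179.89717121    0.39863883 -178.87619673] [-0.63174763  0.60626722 -1.17735092] 0.04348752060885643 [ 2.30003642e+01  4.90343098e+00 -2.35310022e+01  6.06323292e-02
 -6.11573332e+01 -1.11905263e+02]
[ 0.014  -0.2354  0.0191]
handle177 [339.45099718 294.85997681]
```

View pics/w3x.png

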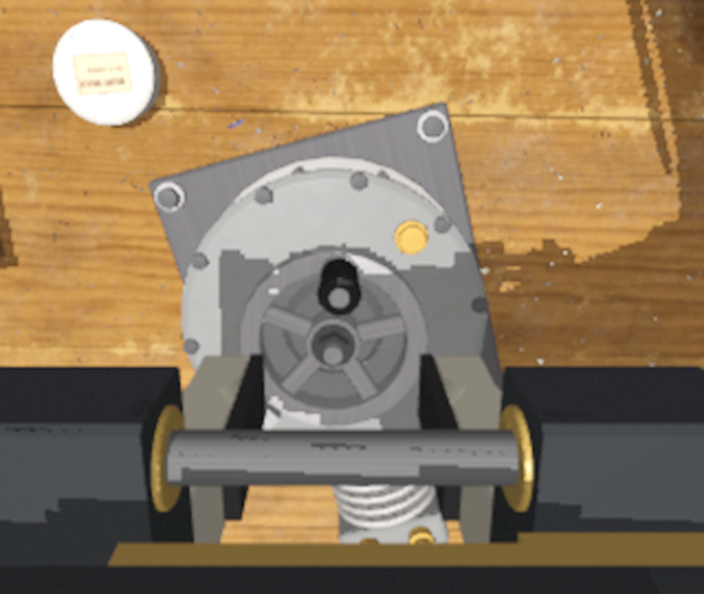

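Call:
jog_arm(
  plan=[
    [[0.5,0.0125,-0.2345,0,0,0,45],[0.5,0.0125,-0.2345,0,0,0,45],[0.5,0.0125,-0.2345,0,0,0,45],[0.5,0.0125,-0.2345,0,0,0,45],[0.5,0.0125,-0.2345,0,0,0,45],[0.5,0.0125,-0.2345,0,0,0,45],[0.5,0.0125,-0.2345,0.03,0,0,45],[0.5,0.0125,-0.2345,0.06,0,0,45],[0.5,0.0125,-0.2345,0.06,0,0,45]],
  ],
)

```text
clock: 12.55
tool_pos: [0.4886, -0.2301, 0.1335]
orientation: [-179.9, -0.2, 136.3]
force: [-0.2, -0.2, 0.5]
opening: 0.0441
gripper_force: 0.0
```

```bash
python3 - <<'E'
from h import *
o,s,im=snap('wrist','w4'); cv2.imwrite('pics/w4x.png',cv2.resize(im[100:300,130:390],None,fx=2.5,fy=2.5,interpolation=cv2.INTER_CUBIC))
print(o['clock'],o['tool_pos'],o['orientation'],o['force'],o['opening'])
for z in (.112,.068): print((np.array(proj(s,[.4925,-.231,z],o))-[130,100])*2.5)
E
```

```text
12.55 [ 0.4885549  -0.23013528  0.13351322] [-179.85232939   -0.23367507  136.25522558] [-0.18365817 -0.21658108  0.47415971] 0.044136608450693476
[318.34303461 309.56831828]
[317.75602546 257.07565167]
```

View pics/w4x.png

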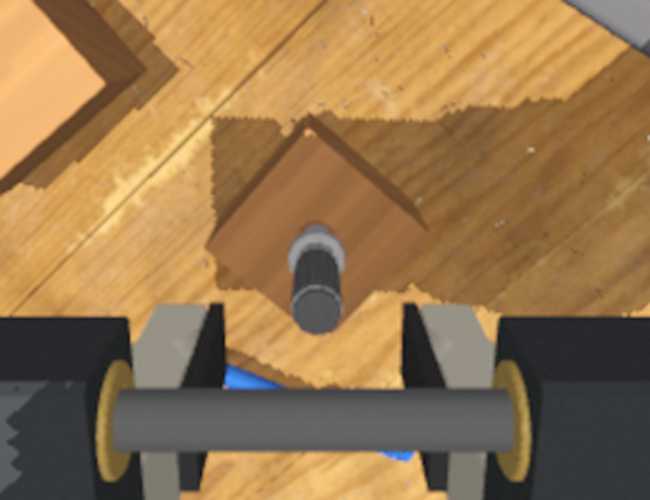

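The view shows the pin top at (317,312) against a predicted (318,310), between pads at 224 and 403, so the pin's position holds. I'm moving the TCP about 4 mm, then descending and gripping.

Call:
jog_arm(
  plan=[
    [[0.5,-0.0034,0.002,0.015,0,0,0],[0.5,-0.0034,0.002,0.035,0,0,0],[0.5,-0.0034,0.002,0.05,0,0,0],[0.5,-0.0034,0.002,0.0585,0,0,0],[0.5,-0.0034,0.002,0.0585,0,0,0],[0,-0.0034,0.002,0.0585,0,0,0],[0,-0.0034,0.002,0.0585,0,0,0],[0,-0.0034,0.002,0.0585,0,0,0],[0,-0.0034,0.002,0.0585,0,0,0],[0,-0.0034,0.002,0.0585,0,0,0]],
  ],
)

```text
clock: 13.85
tool_pos: [0.4942, -0.2326, 0.0773]
orientation: [180.0, 0.0, 136.1]
force: [0.3, 1.2, 1.9]
opening: 0.0129
gripper_force: 30.0
```

```bash
python3 - <<'E'
from h import *
o=obs(); print(o['clock'],o['tool_pos'],o['orientation'],o['force'],o['opening'],o['joint_pos'])
R=Rt(o); p=np.array(o['tool_pos'])
for b in ([.5790,-.0430],[.5786,-.0441]): print((R.T@(np.array([*b,p[2]])-p)).round(4))
E
```

```text
13.85 [ 0.49418878 -0.23261917  0.07730588] [1.79982273e+02 2.49305220e-02 1.36103396e+02] [0.26119145 1.16693178 1.89294116] 0.012890356583301801 [-4.64739488e+00  1.68995173e+01 -2.65935609e+01  2.82111588e-03
 -4.64763998e+01 -1.29251147e+02]
[0.0704 0.1954 0.    ]
[0.0699 0.1944 0.    ]
```

Call:
jog_arm(
  plan=[
    [[0,0,0,-0.015,0,0,0],[0,0,0,-0.035,0,0,0],[0,0,0,-0.06,0,0,0],[0,0,0,-0.09,0,0,0],[0,0,0,-0.12,0,0,0],[0,0.005,0.015,-0.12,0,0,0],[0,0.015,0.042,-0.12,0,0,0],[0,0.027,0.076,-0.12,0,0,0],[0,0.039,0.11,-0.12,0,0,0],[0,0.052,0.145,-0.12,0,0,0],[0,0.064,0.178,-0.12,0,0,0],[0,0.07,0.195,-0.115,0,0,0],[0,0.07,0.195,-0.105,0,0,0],[0,0.07,0.195,-0.095,0,0,0],[0,0.07,0.195,-0.095,0,0,0],[0,0.07,0.195,-0.095,0,0,0]],
  ],
)

```text
clock: 15.85
tool_pos: [0.5786, -0.0442, 0.1722]
orientation: [-180.0, 0.0, 136.1]
force: [0.1, -0.3, -1.1]
opening: 0.0135
gripper_force: 30.0
```

```bash
python3 - <<'E'
from h import *
o,s,im=snap('wrist','w5'); cv2.imwrite('pics/w5x.png',cv2.resize(im[110:260,170:340],None,fx=4,fy=4,interpolation=cv2.INTER_CUBIC))
print(o['clock'],o['tool_pos'],o['orientation'],o['force'],o['opening'])
p=np.array(o['tool_pos']); tip=p-[0,0,.0693]
for X in (tip,[.579,-.043,.084],[.5786,-.0441,.084],[.5763,-.0448,.084]): print(np.round(X,4),((np.array(proj(s,X,o))-[170,110])*4).round(1))
E
```

```text
15.85 [ 0.57862109 -0.04422183  0.17221653] [-1.79994498e+02  8.27295229e-03  1.36054166e+02] [ 0.08654989 -0.25108384 -1.11523991] 0.01350358842799426
[ 0.5786 -0.0442  0.1029] [337.9 349.2]
[ 0.579 -0.043  0.084] [343.  320.7]
[ 0.5786 -0.0441  0.084 ] [338.4 322.7]
[ 0.5763 -0.0448  0.084 ] [329.4 317.9]
```

View pics/w5x.png

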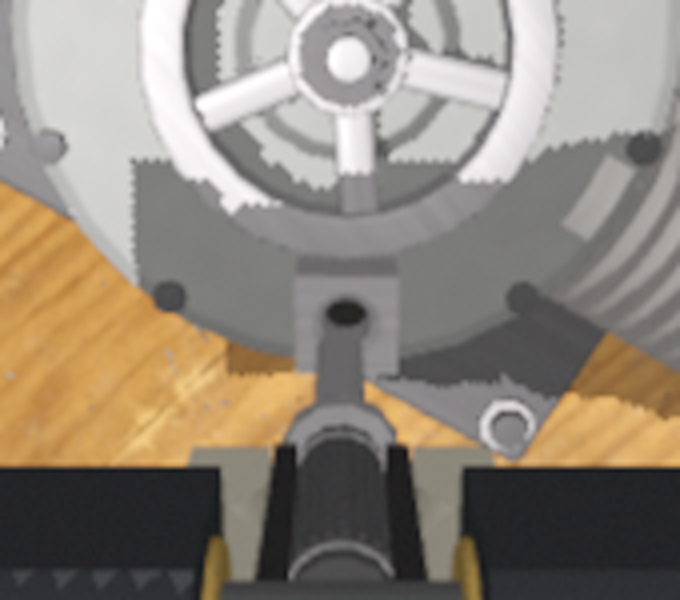

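```bash
python3 - <<'E'
from h import *
o,s=load('w5'); R=Rt(o); p=np.array(o['tool_pos'])
P=lambda x,y,z:((np.array(proj(s,p+R@[x,y,z],o))-[170,110])*4).round(1)
for dx in (0,.0023,.004):
    print(dx,'tip',P(dx,0,.0693),'shank far edge z+6',P(dx+.005,0,.0633),'collar lower far',P(dx+.01,0,.0153),'collar L/R',P(dx,-.01,.0093),P(dx,.01,.0093),'griptop far',P(dx+.007,0,-.0347))
cv2.imwrite('pics/w5y.png',cv2.resize(s['image'][170:260,230:285,::-1],None,fx=6.6,fy=6.6,interpolation=cv2.INTER_CUBIC))
print('bossz .084: edges',P(.012,0,p[2]-.084),P(-.012,0,p[2]-.084))
E
```

```text
0 tip [337.9 349.2] shank far edge z+6 [337.8 336. ] collar lower far [337.  396.6] collar L/R [276.5 466.1] [397.2 466.2] griptop far [335.6 563.4]
0.0023 tip [337.9 339.2] shank far edge z+6 [337.8 325.6] collar lower far [337.  383.8] collar L/R [276.3 453.4] [397.5 453.5] griptop far [335.6 547.1]
0.004 tip [337.9 331.7] shank far edge z+6 [337.8 317.9] collar lower far [337.  374.2] collar L/R [276.1 443.9] [397.6 444. ] griptop far [335.6 534.9]
bossz .084: edges [338.1 273.5] [338.1 371.4]
```

View pics/w5y.png

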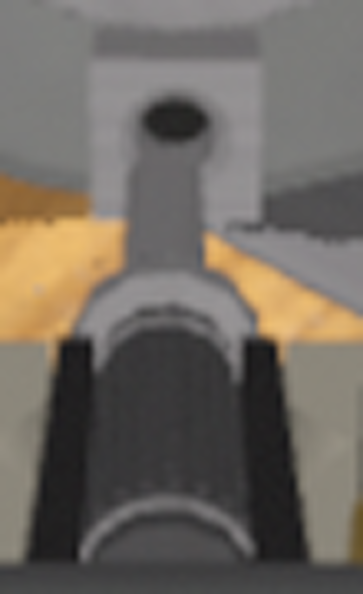

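The enlarged view puts the boss centre at about (175,137) and the pin tip at (167,148). The tip therefore needs about 2 mm along −x and 1 mm along +y. I'm correcting that and entering the mouth gently.

Call:
jog_arm(
  plan=[
    [[0,-0.002,0.0011,0,0,0,0],[0,-0.002,0.0011,0.005,0,0,0],[0,-0.002,0.0011,0.01,0,0,0],[0,-0.002,0.0011,0.014,0,0,0],[0,-0.002,0.0011,0.018,0,0,0],[0,-0.002,0.0011,0.021,0,0,0],[0,-0.002,0.0011,0.024,0,0,0],[0,-0.002,0.0011,0.027,0,0,0],[0,-0.002,0.0011,0.03,0,0,0]],
  ],
)

```text
clock: 17.02
tool_pos: [0.581, -0.0441, 0.1419]
orientation: [180.0, 0.0, 136.1]
force: [0.1, -0.7, -1.1]
opening: 0.0134
gripper_force: 30.0
```

Call:
jog_arm(
  plan=[
    [[0,0,0,0.004,0,0,0],[0,0,0,0.008,0,0,0],[0,0,0,0.012,0,0,0],[0,0,0,0.016,0,0,0],[0,0,0,0.02,0,0,0],[0,0,0,0.024,0,0,0]],
  ],
)

```text
clock: 17.77
tool_pos: [0.5809, -0.0442, 0.1178]
orientation: [-180.0, -0.0, 136.1]
force: [-0.6, -0.2, -0.3]
opening: 0.0137
gripper_force: 30.0
```

Call:
jog_arm(
  plan=[
    [[0,0,0,0.002,0,0,0],[0,0,0,0.004,0,0,0],[0,0,0,0.006,0,0,0],[0,0,0,0.008,0,0,0]],
  ],
)

```text
clock: 18.27
tool_pos: [0.581, -0.0441, 0.11]
orientation: [180.0, 0.0, 136.1]
force: [0.2, -0.1, -0.9]
opening: 0.0134
gripper_force: 30.0
```

Call:
jog_arm(
  plan=[
    [[0,0,0,0.002,0,0,0],[0,0,0,0.004,0,0,0],[0,0,0,0.006,0,0,0],[0,0,0,0.008,0,0,0],[0,0,0,0.009,0,0,0]],
  ],
)

```text
clock: 18.9
tool_pos: [0.5809, -0.0442, 0.1009]
orientation: [-180.0, -0.0, 136.1]
force: [-0.1, 0.3, 0.5]
opening: 0.0136
gripper_force: 30.0
```

Call:
jog_arm(
  plan=[
    [[0,0,0,0.001,0,0,0],[0,0,0,0.002,0,0,0],[0,0,0,0.0025,0,0,0]],
  ],
)

```text
clock: 19.27
tool_pos: [0.5811, -0.0442, 0.0993]
orientation: [180.0, 0.0, 136.1]
force: [-4.0, 1.1, 8.2]
opening: 0.0132
gripper_force: 30.0
```

Call:
jog_arm(
  plan=[
    [[0.4,0,0,0,0,0,0],[0.4,0,0,0,0,0,0],[0.4,0,0,0,0,0,0],[0.4,0,0,-0.02,0,0,0],[0.4,0,0,-0.06,0,0,0],[0.4,0,0,-0.1,0,0,0],[0.4,0,0,-0.1,0,0,0]],
  ],
)

```text
clock: 20.15
tool_pos: [0.5829, -0.044, 0.2021]
orientation: [179.7, 0.2, 136.1]
force: [-0.3, -0.4, -1.0]
opening: 0.0347
gripper_force: 0.0
```

```bash
python3 - <<'E'
from h import *
o,s,im=snap('wrist','w6'); cv2.imwrite('pics/w6x.png',cv2.resize(im[60:300,120:400],None,fx=2.4,fy=2.4,interpolation=cv2.INTER_CUBIC))
print(o['clock'],o['tool_pos'],o['force'])
b=np.array([.5800,-.0428]); T=Rt(o)
for h in (0,.014): 
  for z,r in ((.134,.007),(.090,.010)):
    X=np.array([*b,z+h]); print(h,z,((np.array(proj(s,X,o))-[120,60])*2.4).round(0),(np.array([proj(s,X+T[:,1]*q,o)[0] for q in (-r,r)])-120)*2.4)
E
```

```text
20.15 [ 0.58292011 -0.04395495  0.20212466] [-0.2794457  -0.42638157 -0.99469328]
0 0.134 [318. 322.] [298.97863731 337.93657763]
0 0.09 [319. 289.] [295.20893698 342.53417983]
0.014 0.134 [318. 335.] [297.65925416 338.92817494]
0.014 0.09 [319. 299.] [293.90841485 343.59984753]
```

View pics/w6x.png

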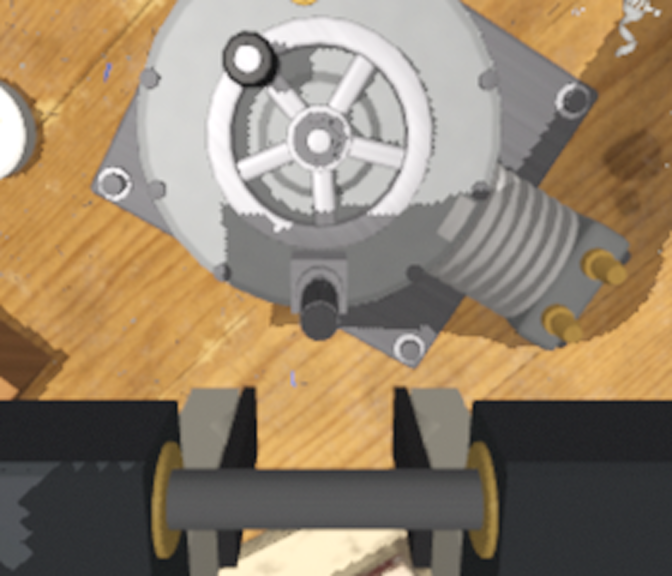

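The pin stands in the boss with its top at (319,322). That matches the fully home prediction of (318,322); 14 mm high would show at 335. The wheel has not moved and the gripper is clear, so I'm handing in.

```bash
python3 -c "
from plant import ctrl
print(ctrl.close_job())"
```

```text
the job is handed in; nothing more can be done
None
```

I turned the crank just past its resistance peak and released it. The steel pin is fully home in the guide hole, the gripper is clear, and I handed the job in at about 20 s; no verdict came back.

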